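# Snap the spring-loaded guide bar into the feed mount

### The job

Pinch the two upright tabs of the longer spring-loaded guide bar together to shorten it, lower it between the two cheeks of the mount, and let it spring out so that its two end pins sit in the recesses of both cheeks, with the bar lying on the mount's base plate, tabs up. Leave the shorter bar where it lies.

Things in the scene. Friction and masses are not known exactly. Their poses are not given: they have to be found in the camera images.
- long_bar: The longer guide bar, 134 mm, about 200 g: square aluminium barrel 68 x 33 x 27 mm with a steel pin (10 mm thick, axis 14 mm above the underside) sticking 33 mm out of each end, two upright black tabs on top, two white rollers on its -x side. Starts on the table, tabs up. Origin: centre of the barrel's underside, midway between the unpinched tabs; z up, y along the bar to its sprung end.
- bar_pinch (a point): Pinch point of the longer bar: on its z axis, 64 mm above its underside. Tabs: 24 mm wide, tops 72 mm up, 62 mm apart over their outer faces; pinch these along y to 32 mm (hard stop), grip about 25 N; the spring pushes back 3 to 10 N. The pin tips always end 36 mm beyond the outer faces, so pinch and bar share one middle. Fingers pinching here stay above the mount's cheeks.
- long_bar_plunger (a joint): Slide of the sprung +y pin and its tab (the -y pin and tab are fixed to the barrel), in m: 0 = sprung out, bar 134 mm long; 0.030 = fully pinched, 104 mm; about 0.002 when seated in the mount.
- short_bar: A bar of the same kind, 98 mm long with one roller and its tabs 31 mm apart over the outer faces: too short for the mount, a bystander. Origin and axes as for the longer bar.
- mount: Fixed; dark base plate 74 x 170 x 8 mm, an aluminium cheek at each y end. Inner faces 116 mm apart, each with a recess 8 mm deep, 32 mm wide about x = 0, from 16 to 34 mm above the table (recess floors 132 mm apart). Cheek tops flare outwards, to 49 mm up. The pins enter with the bar's underside 8 mm (on the plate) to 14 mm above the table, either way round. Origin: plate's underside centre.
- press_nose (a point): Foremost point of the terminal press, a fixed obstacle 0.22 to 0.28 m above the table in the middle of the work; the rest of the press is behind it (x over 0.56 m, y -0.26 to 0.13 m, up to 0.66 m high). Carry the bar past on the robot's side of it: TCP 0.08 m nearer in x, fingers closing along y, clears it. More machinery at the far left (y over 0.46 m, some from x = 0.31 m).

How it is judged:
By the outcome, as a careful person would: the job done as asked, in the order asked, and still so for the second after the job is handed in, with the robot touching nothing.
It also fails if it takes over 48 s, if anything falls off the work surface, if the arm or the gripper's body presses on something with over 40 N, if the wrist force passes 120 N, or if a joint passes its speed limit or range.

### The arm

A 7-joint arm with a two-finger parallel gripper is mounted at the origin on a cart in front of the work surface, level with it; the furniture and walls round the work are solid. World frame = base frame: x ahead of the robot, y to its left, z up, the work surface at z = 0. Lengths are in m, angles in degrees, forces in N, time in s.
With the tool pointing down it reaches from about 0.4 to 0.925 m from the base axis. Payload 5.6 kg.
Tool frame: the origin (TCP) lies between the finger pads, 19 mm behind the fingertips; this is the grasp point; z points along the fingers, y is the line along which they close (so a half turn about z gives the same grasp; the last joint's range is limited). The gripper opens to 85 mm and grips with 20 to 120 N. Pads are 22 mm wide; open, the fingers measure 114 mm over their backs; the gripper's body (76 mm by 85 mm) begins 54 mm behind the grasp point. The pads swing forward as they close: fully open they stand 13 mm farther back than shut.
Start: joints at [-72.479, 26.786, -0.665, 91.828, 0.344, 61.387, -3.226], TCP at [0.222, 0.611, 0.25] pointing down, gripper open.
Joint ranges: [-144.91, 144.91], [-17.63, 115.5], [-89.93, 88.59], [15.96, 139.68], [-74.01, 254.01], [8.47, 105.57], [-167.45, 167.45]. Speed limits (degrees/s): [147.25, 147.25, 180, 180, 180, 180, 180].

### API

Orientations are given as [roll, pitch, yaw] about the fixed x, y, z axes, in that order (R = Rz(yaw) Ry(pitch) Rx(roll)).
In Python, from workcell import robot, imaging, workorder gives the robot as it stands.
- The arm moves only by the tool jog_arm, never from a script. Its argument "motion" is one flat list of numbers, 7 for each row, row after row: the shift along the tool's x, y, z scaled (see below), then the turn, a rotation vector about the tool's x, y, z scaled (see below), then the opening, from -1 (shut) to 1 (fully open). A call has 1 to 8 rows; each row shifts and turns the commanded pose from where the row before left it, along the tool's axes as they then stand; what a row does not reach is not made up. The controller multiplies each number of a shift by 0.02 m and each number of a turn by 8 degrees. A row lasts 1/10 s, in which the tool goes at most 50 mm and 8.59 degrees, less where a joint would pass 70% of its speed; a pose out of reach is approached as far as the arm can. A call with a number of a shift or a turn outside -1 to 1 is refused whole. A call with a gripper value outside its range is refused whole. The fingers move at their own pace and stop on an object; "force" is the grip in N (left out, the last holds). Time passes only in rows, so rows that do not move let the fingers close. It gives the time, the measured TCP pose, the force, the opening and the grip force at its end, in the units of the state.
- robot.observe(): the state, without advancing time (a new reading comes with each control period).
- imaging.snapshot(name): name is "scene" or "top" or "wrist"; returns the picture (480x640x3 uint8, red, green, blue); there is no depth.
- imaging.get_calibration(name): a dict with "fx", "fy", "cx", "cy" (pixels), "pose" (4x4, takes a point from camera to world coordinates). Camera axes: x right, y down, z forward; pixel columns grow to the right and rows downward; lengths in m; the calibration is good to about 2 mm. A picture is of the moment at which its call begins: read the wrist's pose just before it. get_calibration takes no time and is no camera call; for the wrist camera it gives the pose at the moment of the call.
- workorder.hand_in(): hands the job in; it is judged then, once.
The state is a dict: "t": time; "joints": joint angles; "dq": joint speeds; "joint_efforts": joint torques, N m; "tool_pos": TCP position; "orientation": TCP orientation; "wrist_force": force on the tool from outside, world axes, zero at the start; "moment": the same for the moment, N m; "finger_gap": finger opening in m; "grip_force": force on a finger pad.
Only numpy, scipy, OpenCV 4.12 (cv2) and the standard library are available. Lean on these libraries where they do the work, as an engineer would, in place of code of your own. Each camera call takes 0.05 s, during which the arm holds its last target. There are 200 camera calls.

## Working session

There is one attempt and no reset: what is moved stays moved. The work goes in short steps, Python scripts to look and compute and a tool call to move; the robot and the scene stay as the last step left them, time stands still between calls to the robot, and variables do not carry over. Pictures are saved under pics/ and viewed, at most 10 in all, crops included, and the job is handed in when it is done.

Besides the shell and the picture viewer there is one more tool, called after ">>>" by a JSON object that holds its "name" and its "arguments". jog_arm: Moves the arm, as the interface text tells. Shifts and turns lie within -1 to 1; 1 stands for 0.02 m of shift or 8 degrees of turn. Its arguments: {"type":"object","properties":{"motion":{"type":"array","items":{"type":"number"}},"force":{"type":"number"}},"required":["motion"]}

```bash
mkdir -p pics; python3 - <<'E'
from workcell import robot, imaging
import cv2, numpy as np
np.set_printoptions(precision=4,suppress=True)
for n in ("top","scene"):
    c=imaging.get_calibration(n); print(n,c['fx'],c['fy'],c['cx'],c['cy']);print(np.array(c['pose']))
    cv2.imwrite(f"pics/{n}0.png",imaging.snapshot(n)[:,:,::-1])
print(robot.observe())
E
```

```text
top 463.83150027763327 463.83150027763327 324.94123563309165 237.83564170333136
[[ 0.0098 -0.995   0.099   0.3427]
 [-0.9999 -0.0105 -0.0068 -0.0019]
 [ 0.0078 -0.0989 -0.9951  1.3507]
 [ 0.      0.      0.      1.    ]]
scene 615.5899396777301 615.5899396777301 334.6370722501119 231.41734035460064
[[ 0.729  -0.4841  0.484  -0.1621]
 [-0.6843 -0.5309  0.4998 -0.6314]
 [ 0.015  -0.6956 -0.7183  1.0578]
 [ 0.      0.      0.      1.    ]]
{'t': 0.1, 'joints': array([-72.4789,  26.8306,  -0.6652,  91.877 ,   0.3459,  61.3866,
        -3.2251]), 'dq': array([-0.0716, -0.1218, -0.0596, -0.1973, -0.0309,  0.0241,  0.0974]), 'joint_efforts': array([  0.0013, -53.3525,   0.0217, -25.1968,   0.0115,   0.0043,
        -0.0001]), 'tool_pos': array([0.2221, 0.6104, 0.2491]), 'orientation': array([-179.9082,    0.0083,  160.0136]), 'wrist_force': array([ 0.9506, -0.1898, -0.5133]), 'moment': array([0.0244, 0.0247, 0.0125]), 'grip_force': 0.0, 'finger_gap': 0.0855122537881349}
```

View pics/top0.png

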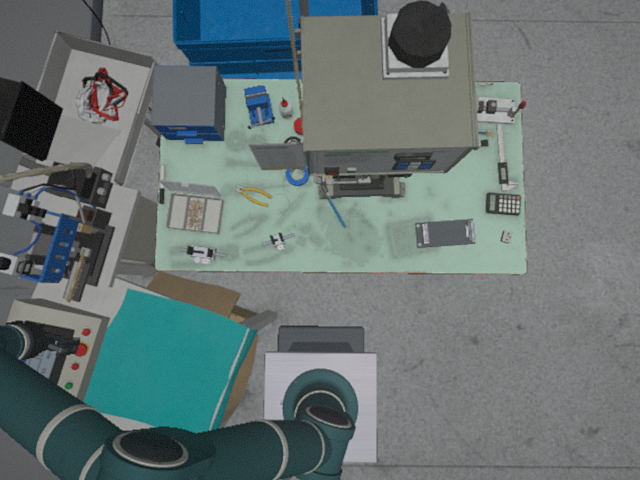

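View pics/scene0.png

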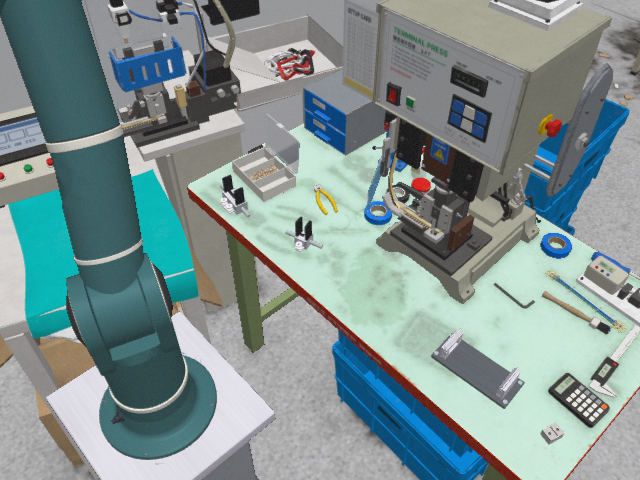

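Two bars are visible: the left one at top (202,253) looks longer, and the other is at (277,241). The mount is at (445,233), and the press sits in the middle. Next I'll enlarge these.

```bash
python3 - <<'E'
import cv2,numpy as np
t=cv2.imread("pics/top0.png");s=cv2.imread("pics/scene0.png")
def cr(i,x,y,w,h,W,H): return cv2.resize(i[y:y+h,x:x+w],(W,H),interpolation=cv2.INTER_CUBIC)
a=cr(t,180,235,50,37,400,296); b=cr(t,405,212,80,40,400,200)
c=cr(s,210,165,50,60,400,480) # unused height trimmed
d=cr(s,425,320,106,90,400,340)
L=np.vstack([a,b]);R=np.vstack([cr(s,212,168,50,37*1,400,296),cr(s,425,325,106,53,400,200)])
cv2.imwrite("pics/crops.png",np.hstack([L,R]))
E
```

```text
(no output)
```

View pics/crops.png

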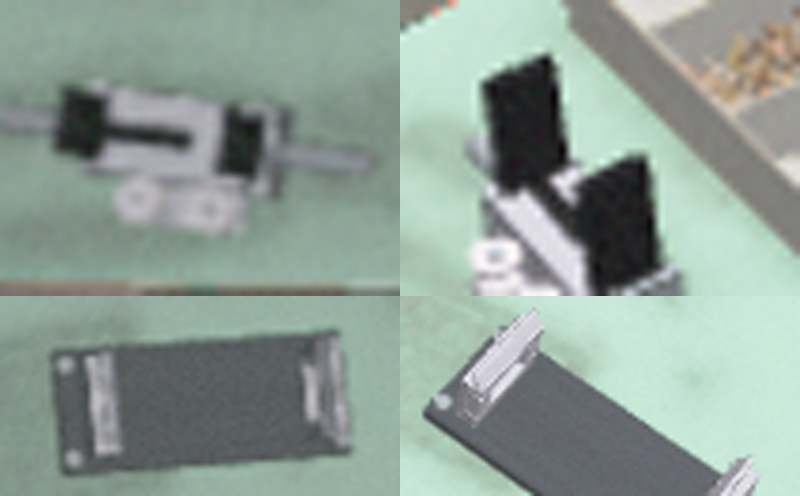

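The crop shows the long bar's tabs at about (190,250) and (210,252.5). The slot and sprung tab are on the left (+y) and the rollers face -x. The mount plate's corners are at about (415.4,222.8), (473,218.8), (475,242.4) and (417,247.2). I'll convert these to positions.

```bash
cat > h.py <<'E'
import numpy as np, cv2
from workcell import robot, imaging
np.set_printoptions(precision=4,suppress=True)
def ray(c,uv,z):
    uv=np.atleast_2d(uv).astype(float);P=np.array(c['pose'])
    d=np.c_[(uv[:,0]-c['cx'])/c['fx'],(uv[:,1]-c['cy'])/c['fy'],np.ones(len(uv))]@P[:3,:3].T
    return P[:3,3]+d*((z-P[2,3])/d[:,2])[:,None]
def proj(c,X):
    P=np.array(c['pose']);X=(np.atleast_2d(X)-P[:3,3])@P[:3,:3]
    return np.c_[X[:,0]/X[:,2]*c['fx']+c['cx'],X[:,1]/X[:,2]*c['fy']+c['cy']]
E
python3 - <<'E'
from h import *
c=imaging.get_calibration("top")
m=ray(c,[(415.4,222.8),(473,218.8),(475,242.4),(417,247.2)],.008);print(m);print("centre",m.mean(0))
e=(m[0]+m[3])/2-(m[1]+m[2])/2;print("len",np.hypot(*e[:2]),"w",np.hypot(*(m[0]-m[3])[:2]),"yaw",np.degrees(np.arctan2(-e[0],e[1])))
b=ray(c,[(190,250),(210.25,252.5)],.072);print("tabs",b,b.mean(0));e=b[0]-b[1];print(np.hypot(*e[:2]),np.degrees(np.arctan2(-e[0],e[1])))
print("rpin",ray(c,(225.6,255),.014))
print("short",ray(c,(277,241),.04))
E
```

```text
[[ 0.5232 -0.275   0.008 ]
 [ 0.5369 -0.444   0.008 ]
 [ 0.4675 -0.4483  0.008 ]
 [ 0.4517 -0.279   0.008 ]]
centre [ 0.4949 -0.3616  0.008 ]
len 0.1698549457883634 w 0.07160363861105298 yaw 4.970787758161431
tabs [[0.4323 0.3611 0.072 ]
 [0.4259 0.3052 0.072 ]] [0.4291 0.3332 0.072 ]
0.05631527051836089 -6.450784005093047
rpin [[0.423  0.2747 0.014 ]]
short [[0.4626 0.1251 0.04  ]]
```

```bash
cat >> h.py <<'E'
from scipy.spatial.transform import Rotation as Ro
def plan(p,yaw,n,frm=None,roll=180,pitch=0):
    """per-row (rotation after shift ignored: use separately) tool-axis numbers to reach world p, yaw in n rows"""
    s=robot.observe();R=Ro.from_euler('xyz',s['orientation'],degrees=True)
    print("now",s['t'],s['tool_pos'],s['orientation'],s['finger_gap'],s['joints'])
    T=Ro.from_euler('xyz',[roll,pitch,yaw],degrees=True)
    print("turn first (total units)",(R.inv()*T).as_rotvec(degrees=True)/8)
    print("then shift/row",T.inv().apply(np.array(p)-s['tool_pos'])/.02/n)
E
python3 - <<'E'
from h import *
c=imaging.get_calibration("top")
print("nose cands",ray(c,[(330,172),(400,175),(475,150),(305,150),(250,145),(302,168),(320,175)],.25))
E
```

```text
nose cands [[ 0.6124 -0.02    0.25  ]
 [ 0.607  -0.1895  0.25  ]
 [ 0.6712 -0.3729  0.25  ]
 [ 0.6661  0.0412  0.25  ]
 [ 0.677   0.175   0.25  ]
 [ 0.6214  0.0478  0.25  ]
 [ 0.6047  0.0041  0.25  ]]
```

>>> {"name": "jog_arm", "arguments": {"motion": [-0.35,-0.97,0,0,0,0,1,-0.35,-0.97,0,0,0,0,1,-0.35,-0.97,0,0,0,0,1,-0.35,-0.97,0,0,0,0,1,-0.35,-0.97,0,0,0,0,1,-0.35,-0.97,0,0,0,0,1,-0.35,-0.97,0,0,0,0,1,-0.35,-0.97,0,0,0,0,1]}}

```text
t: 0.9
tool_pos: [0.2216, 0.4447, 0.2496]
orientation: [-180.0, 0.0, 160.0]
wrist_force: [-0.5, 0.3, 0.2]
finger_gap: 0.0853
grip_force: 0.0
```

```bash
python3 - <<'E'
from h import *
plan([.43,.337,.25],173.5,12)
E
```

```text
now 0.9 [0.2216 0.4447 0.2496] [-179.9583    0.0017  160.0146] 0.08529053757791326 [-67.0959  12.0899  -0.3156 112.9014   0.0851  55.0505   2.5613]
turn first (total units) [-0.0052 -0.0004 -1.6857]
then shift/row [-0.9135 -0.3476 -0.0015]
```

>>> {"name": "jog_arm", "arguments": {"motion": [0,0,0,0,0,-0.84,1,0,0,0,0,0,-0.84,1,-0.91,-0.35,0,0,0,0,1,-0.91,-0.35,0,0,0,0,1,-0.91,-0.35,0,0,0,0,1,-0.91,-0.35,0,0,0,0,1,-0.91,-0.35,0,0,0,0,1,-0.91,-0.35,0,0,0,0,1]}}

```text
t: 1.7
tool_pos: [0.326, 0.391, 0.2497]
orientation: [-180.0, -0.0, 173.5]
wrist_force: [-0.4, 0.6, 0.2]
finger_gap: 0.0852
grip_force: 0.0
```

>>> {"name": "jog_arm", "arguments": {"motion": [-0.91,-0.35,0,0,0,0,1,-0.91,-0.35,0,0,0,0,1,-0.91,-0.35,0,0,0,0,1,-0.91,-0.35,0,0,0,0,1,-0.91,-0.35,0,0,0,0,1,-0.91,-0.35,0,0,0,0,1,0,0,0,0,0,0,1]}}

```text
t: 2.4
tool_pos: [0.4313, 0.3355, 0.2497]
orientation: [-179.9, 0.0, 173.2]
wrist_force: [-0.2, 0.9, 0.0]
finger_gap: 0.0854
grip_force: 0.0
```

```bash
python3 - <<'E'
from h import *
import pickle
plan([.43,.337,.25],173.5,1)
c=imaging.get_calibration("wrist");im=imaging.snapshot("wrist")
pickle.dump(c,open("w1.pkl","wb"));cv2.imwrite("pics/w1.png",im[:,:,::-1]);print(c)
E
```

```text
now 2.4 [0.4313 0.3355 0.2497] [-179.9331    0.0499  173.1968] 0.08544260000237919 [-46.7302  16.7062   6.3828 106.8909  -2.0971  56.534   43.7394]
turn first (total units) [-0.0084  0.0062 -0.0379]
then shift/row [ 0.0727  0.0684 -0.0173]
{'fx': 414.22368363833795, 'fy': 414.22368363833795, 'cx': 319.1923926898261, 'cy': 239.49762237322562, 'pose': array([[ 0.1181,  0.9461,  0.3014,  0.3534],
       [ 0.993 , -0.112 , -0.0376,  0.3456],
       [-0.0018,  0.3037, -0.9528,  0.373 ],
       [ 0.    ,  0.    ,  0.    ,  1.    ]])}
```

View pics/w1.png

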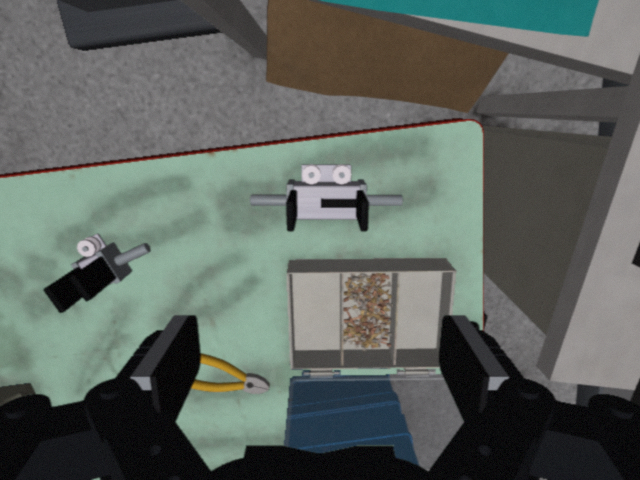

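The long bar is centred at about (327,200). Its pin tips are at (251,200) and (403,201), and the tab tops are near (292,229) and (362,229).

```bash
python3 - <<'E'
from h import *
import pickle
c=pickle.load(open("w1.pkl","rb"))
q=ray(c,[(251,200),(403,201)],.014);e=q[1]-q[0];y=np.degrees(np.arctan2(-e[0],e[1]))
print(q,"mid",q.mean(0),np.hypot(*e[:2]),y)
t=ray(c,[(292,229.5),(363,229)],.072);print("tabs",t,t.mean(0))
im=cv2.imread("pics/w1.png")[150:260,230:430];cv2.imwrite("pics/w1c.png",cv2.resize(im,None,fx=4,fy=4,interpolation=cv2.INTER_CUBIC))
E
```

```text
[[0.4235 0.2759 0.014 ]
 [0.4402 0.4092 0.014 ]] mid [0.4319 0.3425 0.014 ] 0.13425181443790254 -7.145628745836558
tabs [[0.4383 0.3142 0.072 ]
 [0.4443 0.3676 0.072 ]] [0.4413 0.3409 0.072 ]
```

View pics/w1c.png

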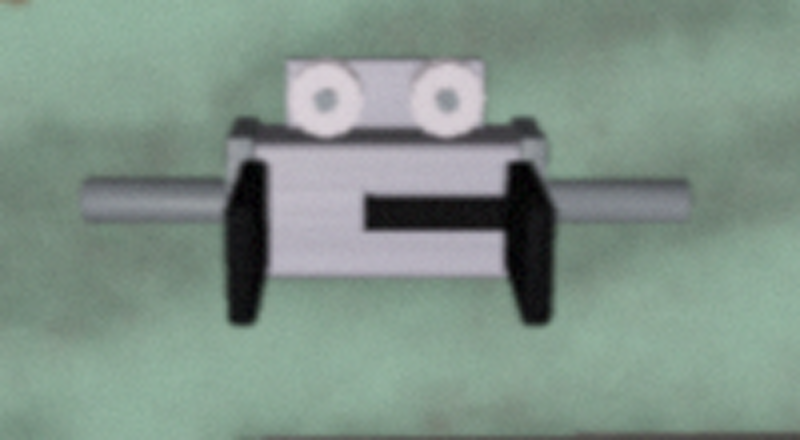

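```bash
python3 - <<'E'
from h import *
plan([.4319,.3422,.064],173.2,10)
E
```

```text
now 2.45 [0.4296 0.3367 0.2496] [-179.9546   -0.0237  173.3126] 0.08541933454071132 [-46.8128  16.6736   6.2728 106.9432  -2.1375  56.5454  43.6911]
turn first (total units) [-0.0057 -0.003   0.0141]
then shift/row [-0.008   0.0289  0.9279]
```

>>> {"name": "jog_arm", "arguments": {"motion": [-0.08,0.21,0.9,0,0,0,1,0,0,1,0,0,0,1,0,0,1,0,0,0,1,0,0,1,0,0,0,1,0,0,1,0,0,0,1,0,0,1,0,0,0,1,0,0,0.5,0,0,0,1,0,0,0,0,0,0,1]}}

```text
t: 3.25
tool_pos: [0.4296, 0.3415, 0.1207]
orientation: [-179.9, -0.1, 173.5]
wrist_force: [0.2, -0.0, -0.1]
finger_gap: 0.0854
grip_force: 0.0
```

```bash
python3 - <<'E'
from h import *
import pickle
ps=[robot.observe()['tool_pos']]
c=imaging.get_calibration("wrist");im=imaging.snapshot("wrist")
pickle.dump(c,open("w2.pkl","wb"));cv2.imwrite("pics/w2.png",im[:,:,::-1]);print(c['pose'],ps)
plan([.4319,.3422,.064],173.2,1)
E
```

```text
[[ 0.1125  0.9478  0.2984  0.3521]
 [ 0.9937 -0.1065 -0.0364  0.3513]
 [-0.0028  0.3006 -0.9538  0.2443]
 [ 0.      0.      0.      1.    ]] [array([0.4296, 0.3415, 0.1207])]
now 3.3 [0.4304 0.3419 0.1218] [-179.9673   -0.0556  173.506 ] 0.0851809225929058 [-46.1656  26.8851   5.2874 111.8438  -3.6357  41.4885  44.7866]
turn first (total units) [-0.0041 -0.0069  0.0383]
then shift/row [-0.0713  0.0252  2.8886]
```

View pics/w2.png

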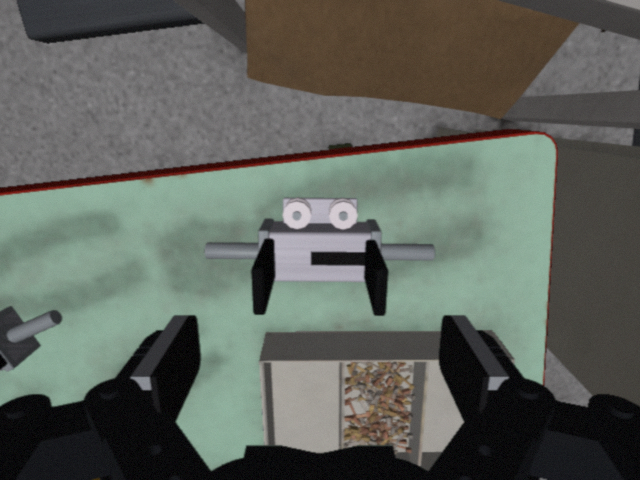

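The bar's pin tips are at (206,250.5) and (434,251.5). Their midpoint at 320 matches the midpoint of the fingers.

```bash
python3 - <<'E'
from h import *
import pickle
c=pickle.load(open("w2.pkl","rb"))
q=ray(c,[(206,250.5),(434,251.5)],.014);e=q[1]-q[0]
print(q.mean(0),np.hypot(*e[:2]),np.degrees(np.arctan2(-e[0],e[1])))
t=ray(c,[(260,311),(379,313)],.072);print(t.mean(0))
E
```

```text
[0.4312 0.3421 0.014 ] 0.1340975677415415 -6.669487840177564
[0.4409 0.3409 0.072 ]
```

>>> {"name": "jog_arm", "arguments": {"motion": [-0.05,0.01,0.95,0,0,0,1,0,0,0.95,0,0,0,1,0,0,0.95,0,0,0,1,0,0,0,0,0,0,1,0,0,0,0,0,0,-1,0,0,0,0,0,0,-1,0,0,0,0,0,0,-1,0,0,0,0,0,0,-1], "force": 28}}

```text
t: 4.1
tool_pos: [0.4335, 0.335, 0.068]
orientation: [-179.5, -0.1, 173.2]
wrist_force: [-4.8, -15.8, 27.6]
finger_gap: 0.0312
grip_force: 27.1
```

>>> {"name": "jog_arm", "arguments": {"motion": [0,0,0,0,0,0,-1,0,0,0,0,0,0,-1,0,0,0,0,0,0,-1]}}

```text
t: 4.4
tool_pos: [0.4336, 0.3362, 0.068]
orientation: [-179.6, 0.0, 173.2]
wrist_force: [-3.8, -16.8, 23.4]
finger_gap: 0.0314
grip_force: 26.1
```

>>> {"name": "jog_arm", "arguments": {"motion": [0,0,-0.3,0,0,0,-1,0,0,-0.5,0,0,0,-1,0,0,-1,0,0,0,-1,0,0,-1,0,0,0,-1,0,0,-1,0,0,0,-1,0,0,0,0,0,0,-1]}}

```text
t: 5.0
tool_pos: [0.4337, 0.3437, 0.1444]
orientation: [179.7, 0.2, 173.5]
wrist_force: [0.0, 0.6, -1.5]
finger_gap: 0.0306
grip_force: 28.9
```

```bash
python3 - <<'E'
from h import *
import pickle
plan([.43,-.3,.25],173.2,1)
c=imaging.get_calibration("wrist");im=imaging.snapshot("wrist")
pickle.dump(c,open("w3.pkl","wb"));cv2.imwrite("pics/w3.png",im[:,:,::-1]);print(c['pose'])
E
```

```text
now 5.0 [0.4337 0.3437 0.1444] [179.6836   0.2443 173.5025] 0.030551402003849905 [-46.2966  25.0218   5.5433 110.9949  -3.4338  43.7387  44.6983]
turn first (total units) [0.0396 0.0304 0.0379]
then shift/row [ -3.6291 -31.9787  -5.2821]
[[ 0.1128  0.9455  0.3055  0.3552]
 [ 0.9936 -0.1088 -0.0301  0.3526]
 [ 0.0048  0.3069 -0.9517  0.2675]
 [ 0.      0.      0.      1.    ]]
```

View pics/w3.png

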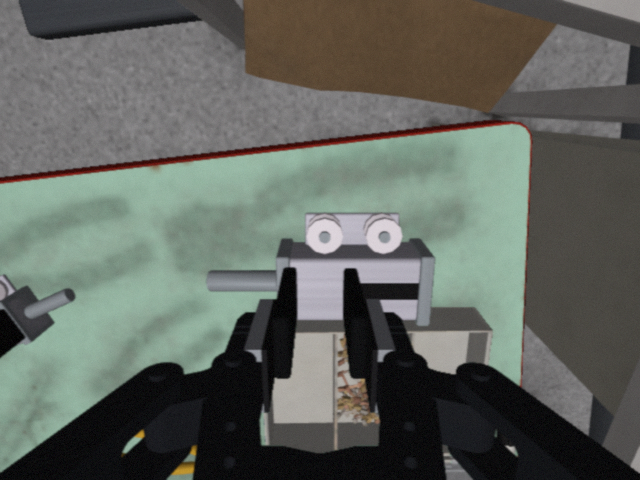

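The bar is held fully pinched and symmetric about the fingers, with the left pin tip at (208,281) and the right end at (433,290). I'll lift it, turn to the mount's yaw and carry it across.

>>> {"name": "jog_arm", "arguments": {"motion": [0,0,-1,0,0,0,-1,0,0,-1,0,0,0,-1,0,0,0,0,0,-0.73,-1,0,0,0,0,0,-0.73,-1,0.08,-0.5,0,0,0,0,-1,0.08,-1,0,0,0,0,-1,0.08,-1,0,0,0,0,-1,0.08,-1,0,0,0,0,-1]}}

```text
t: 5.85
tool_pos: [0.4317, 0.2684, 0.1803]
orientation: [-179.9, -0.1, -175.1]
wrist_force: [0.7, 0.1, -1.8]
finger_gap: 0.031
grip_force: 28.9
```

>>> {"name": "jog_arm", "arguments": {"motion": [0.08,-1,0,0,0,0,-1,0.08,-1,0,0,0,0,-1,0.08,-1,0,0,0,0,-1,0.08,-1,0,0,0,0,-1,0.08,-1,0,0,0,0,-1,0.08,-1,0,0,0,0,-1,0.08,-1,0,0,0,0,-1,0.08,-1,0,0,0,0,-1]}}

```text
t: 6.65
tool_pos: [0.4326, 0.1082, 0.1805]
orientation: [-180.0, -0.1, -175.1]
wrist_force: [0.0, 0.6, -2.0]
finger_gap: 0.0308
grip_force: 28.9
```

>>> {"name": "jog_arm", "arguments": {"motion": [0.08,-1,0,0,0,0,-1,0.08,-1,0,0,0,0,-1,0.08,-1,0,0,0,0,-1,0.08,-1,0,0,0,0,-1,0.08,-1,0,0,0,0,-1,0.08,-1,0,0,0,0,-1,0.08,-1,0,0,0,0,-1,0.08,-1,0,0,0,0,-1]}}

```text
t: 7.45
tool_pos: [0.4337, -0.0519, 0.1806]
orientation: [180.0, -0.1, -175.1]
wrist_force: [0.1, 0.0, -1.8]
finger_gap: 0.0305
grip_force: 28.9
```

```bash
python3 - <<'E'
from h import *
plan([.43,-.36,.184],185,1);print(robot.observe()['wrist_force'])
import pickle
c=pickle.load(open("w3.pkl","rb"));p=ray(c,(208,281),.1444-.054)
R=Ro.from_euler('xyz',[180,0,173.4],degrees=True);print("pin rel TCP (tool)",R.inv().apply(p-[.4337,.3437,.1444]))
E
```

```text
now 7.45 [ 0.4337 -0.0519  0.1806] [ 179.9961   -0.0601 -175.0887] 0.030547943186761368 [-10.8909  11.7387  14.899  124.902   -4.3202  43.8851 101.741 ]
turn first (total units) [ 0.0005 -0.0075 -0.0111]
then shift/row [  1.5262 -15.3322  -0.1702]
[ 0.0732  0.0213 -1.7838]
pin rel TCP (tool) [[ 0.0016 -0.0507  0.054 ]]
```

>>> {"name": "jog_arm", "arguments": {"motion": [0.08,-1,0,0,0,0,-1,0.08,-1,0,0,0,0,-1,0.08,-1,0,0,0,0,-1,0.08,-1,0,0,0,0,-1,0.08,-1,0,0,0,0,-1,0.08,-1,0,0,0,0,-1,0.08,-1,0,0,0,0,-1,0.08,-1,0,0,0,0,-1]}}

```text
t: 8.25
tool_pos: [0.4349, -0.2119, 0.1806]
orientation: [180.0, -0.1, -175.1]
wrist_force: [-0.3, -0.7, -1.9]
finger_gap: 0.0307
grip_force: 28.9
```

>>> {"name": "jog_arm", "arguments": {"motion": [0.08,-0.8,0,0,0,0,-1,0,0,0,0,0,0,-1,0,0,0,0,0,0,-1]}}

```text
t: 8.55
tool_pos: [0.4353, -0.2265, 0.1806]
orientation: [180.0, -0.1, -175.0]
wrist_force: [0.1, 0.5, -2.6]
finger_gap: 0.0309
grip_force: 29.0
```

```bash
python3 - <<'E'
from h import *
import pickle
plan([.4949,-.3616,.184],185,1)
c=imaging.get_calibration("wrist");im=imaging.snapshot("wrist")
pickle.dump(c,open("w4.pkl","wb"));cv2.imwrite("pics/w4.png",im[:,:,::-1]);print(c['pose'],robot.observe()['tool_pos'])
E
```

```text
now 8.55 [ 0.4353 -0.2265  0.1806] [ 179.9506   -0.0641 -175.0304] 0.03092577441888212 [  6.3679  17.05    20.2435 118.3896  -8.1312  45.9278 126.4429]
turn first (total units) [ 0.0062 -0.008  -0.0038]
then shift/row [-2.3815 -6.991  -0.1719]
[[-0.0869  0.9498  0.3006  0.3574]
 [ 0.9962  0.0828  0.0266 -0.2325]
 [ 0.0004  0.3017 -0.9534  0.3041]
 [ 0.      0.      0.      1.    ]] [ 0.4357 -0.2258  0.1806]
```

View pics/w4.png

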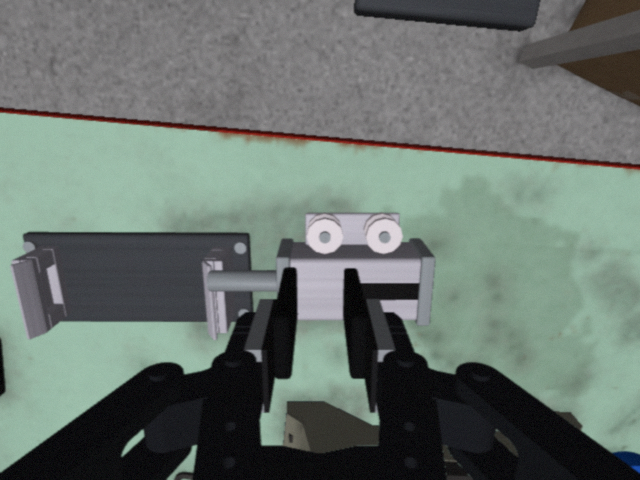

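The plate is at the left, with corners at about (24,233) and (250,233), its bottom edge at row 321 and its right edge at column 251. The bar image hasn't moved, so there was no slip. I'll fit the plate edges numerically.

```bash
python3 - <<'E'
from h import *
import pickle
c=pickle.load(open("w4.pkl","rb"))
g=cv2.GaussianBlur(cv2.imread("pics/w4.png")[:,:,1],(0,0),1).astype(float)
def edge(prof,o):
    d=np.abs(np.diff(prof));i=d.argmax();k=np.arange(max(i-2,0),min(i+3,len(d)));return o+.5+(d[k]*k).sum()/d[k].sum()
top=np.array([(u,edge(g[222:244,u],222)) for u in range(75,195,5)])
bot=np.array([(u,edge(g[310:334,u],310)) for u in range(75,195,5)])
rt=np.array([(edge(g[v,242:262],242),v) for v in list(range(258,268,2))+list(range(294,308,2))])
lf=np.array([(edge(g[v,12:34],12),v) for v in range(237,247,2)])
T,B,Rr,L=[ray(c,e,.008)[:,:2] for e in (top,bot,rt,lf)]
print(top[::8],bot[::8],rt[::4],lf)
# mount local: y axis ; fit lines
def fit(P): vx,vy,x,y=cv2.fitLine(P.astype(np.float32),cv2.DIST_HUBER,0,1e-4,1e-4).ravel();d=np.array([vx,vy])*np.sign(vy);return np.array([x,y]),d
pt,dt=fit(T);pb,db=fit(B)
for d in(dt,db):print("yaw",np.degrees(np.arctan2(-d[0],d[1])))
yd=(dt+db);yd/=np.hypot(*yd);xd=np.array([yd[1],-yd[0]])
xl=[xd@pt,xd@pb];yr=np.median(Rr@yd);yl=np.median(L@yd)
print("width",xl[1]-xl[0],"len",yr-yl)
for y in(yr-.085,(yr+yl)/2): print("centre",np.mean(xl)*xd+y*yd)
# held bar: axis line of pin, at z
zp=.1806-.054
print("bar pin tip",ray(c,(208,281),zp),"end plates",ray(c,[(285,240),(427,243)],zp+.013))
top_=imaging.get_calibration("top")
E
```

```text
[[ 75.     231.5781]
 [115.     231.6799]
 [155.     231.6667]] [[ 75.     320.8879]
 [115.     321.2563]
 [155.     321.2373]] [[250.586  258.    ]
 [250.9353 266.    ]
 [252.7152 300.    ]] [[ 22.5763 237.    ]
 [ 23.1273 239.    ]
 [ 23.2765 241.    ]
 [ 31.3    243.    ]
 [ 31.9375 245.    ]]
yaw 4.8603535
yaw 4.763795
width 0.07469976 len 0.1696914015587292
centre [ 0.4938 -0.3583]
centre [ 0.4938 -0.3581]
bar pin tip [[ 0.4379 -0.2772  0.1266]] end plates [[ 0.4107 -0.2421  0.1396]
 [ 0.4069 -0.1829  0.1396]]
```

>>> {"name": "jog_arm", "arguments": {"motion": [0,-0.98,0,0,0,0.02,-1,0,-0.98,0,0,0,0,-1,0,-0.98,0,0,0,0,-1,0,-0.98,0,0,0,0,-1,0,-0.98,0,0,0,0,-1,-0.8,-0.98,0,0,0,0,-1,-0.8,-0.98,0,0,0,0,-1,-0.82,0,0,0,0,0,-1]}}

```text
t: 9.4
tool_pos: [0.4968, -0.3608, 0.1809]
orientation: [-179.9, -0.0, -175.2]
wrist_force: [-0.4, 0.7, -2.3]
finger_gap: 0.0304
grip_force: 29.0
```

>>> {"name": "jog_arm", "arguments": {"motion": [0,0,0,0,0,0,-1,0,0,0.5,0,0,0,-1,0,0,1,0,0,0,-1,0,0,0.5,0,0,0,-1,0,0,0,0,0,0,-1,0,0,0,0,0,0,-1]}}

```text
t: 10.0
tool_pos: [0.4964, -0.3587, 0.141]
orientation: [180.0, -0.0, -175.0]
wrist_force: [0.3, -0.0, -1.3]
finger_gap: 0.0306
grip_force: 29.0
```

```bash
python3 - <<'E'
from h import *
import pickle
plan([.4955,-.3588,.13],184.8,1)
c=imaging.get_calibration("wrist");im=imaging.snapshot("wrist")
pickle.dump(c,open("w5.pkl","wb"));cv2.imwrite("pics/w5.png",cv2.resize(im[180:400,120:520,::-1],None,fx=2,fy=2))
c=imaging.get_calibration("scene");s=imaging.snapshot("scene");cv2.imwrite("pics/s5.png",s[:,:,::-1])
a=cv2.resize(im[190:410,120:520],(800,440))[:,:,::-1]; cv2.imwrite("pics/w5full.png",im[:,:,::-1])
b=s[300:420,400:560,::-1]; b=cv2.resize(b,(213,160))
cv2.imwrite("pics/c5.png",np.vstack([a,np.hstack([b,np.zeros((160,587,3),np.uint8)])]))
p=[robot.observe()['tool_pos'] for _ in range(3)];print(p,robot.observe()['orientation'])
E
```

```text
now 10.0 [ 0.4964 -0.3587  0.141 ] [ 179.9851   -0.0215 -175.04  ] 0.030618085214720654 [ 17.6472  31.2502  20.1135 103.2062 -13.8885  47.9918 139.3923]
turn first (total units) [ 0.0019 -0.0027  0.02  ]
then shift/row [ 0.0472 -0.0021  0.5497]
[array([ 0.4971, -0.3591,  0.1418]), array([ 0.4971, -0.3591,  0.1418]), array([ 0.4971, -0.3591,  0.1418])] [-179.9554    0.0626 -175.0392]
```

View pics/c5.png

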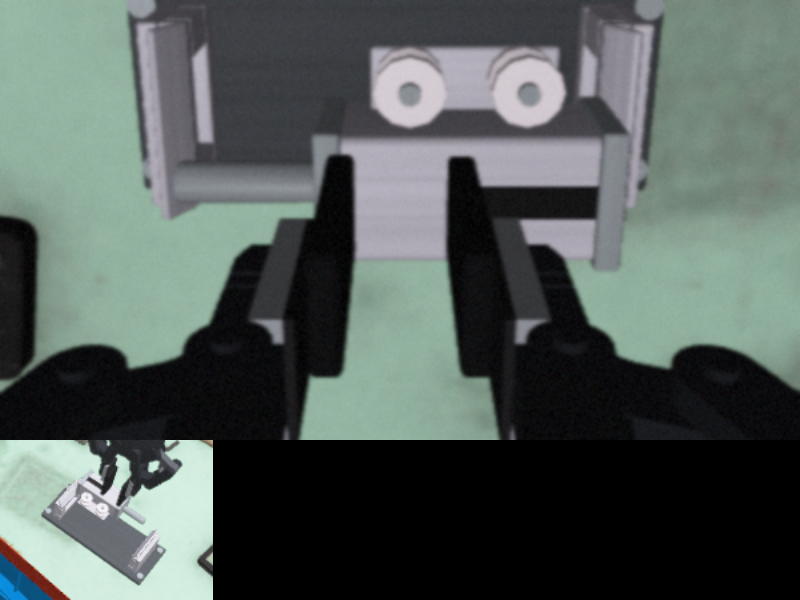

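The bar is centred over the mount: the tab midpoint is at column 400 and the plate midpoint at 395, about 1 mm off. I'm lowering it.

>>> {"name": "jog_arm", "arguments": {"motion": [0,-0.05,0.5,0,0,0.01,-1,0,0,0.6,0,0,0,-1,0,0,0.6,0,0,0,-1,0,0,0.6,0,0,0,-1,0,0,0.4,0,0,0,-1,0,0,0,0,0,0,-1]}}

```text
t: 10.7
tool_pos: [0.496, -0.3591, 0.0851]
orientation: [179.9, -0.1, -175.1]
wrist_force: [0.6, 0.5, -2.0]
finger_gap: 0.0308
grip_force: 28.9
```

>>> {"name": "jog_arm", "arguments": {"motion": [0,0,0.1,0,0,0,-1,0,0,0.1,0,0,0,-1,0,0,0.1,0,0,0,-1,0,0,0,0,0,0,-1]}}

```text
t: 11.1
tool_pos: [0.4969, -0.3598, 0.081]
orientation: [180.0, 0.0, -175.1]
wrist_force: [-0.9, -0.2, -2.9]
finger_gap: 0.0304
grip_force: 28.9
```

>>> {"name": "jog_arm", "arguments": {"motion": [0,0,0.1,0,0,0,-1,0,0,0.1,0,0,0,-1,0,0,0,0,0,0,-1]}}

```text
t: 11.4
tool_pos: [0.4968, -0.3597, 0.0767]
orientation: [180.0, -0.0, -175.1]
wrist_force: [0.3, -0.4, -2.7]
finger_gap: 0.0309
grip_force: 28.9
```

>>> {"name": "jog_arm", "arguments": {"motion": [0,0,0.05,0,0,0,-1,0,0,0,0,0,0,-1]}}

```text
t: 11.6
tool_pos: [0.497, -0.3599, 0.0762]
orientation: [180.0, 0.0, -175.1]
wrist_force: [-0.5, 0.0, 0.8]
finger_gap: 0.0307
grip_force: 29.8
```

>>> {"name": "jog_arm", "arguments": {"motion": [0,0,0.05,0,0,0,-1,0,0,0,0,0,0,-1]}}

```text
t: 11.8
tool_pos: [0.497, -0.36, 0.0761]
orientation: [180.0, 0.0, -175.1]
wrist_force: [-2.2, 1.4, 6.7]
finger_gap: 0.0306
grip_force: 30.7
```

>>> {"name": "jog_arm", "arguments": {"motion": [0,0,0,0,0,0,-0.15,0,0,0,0,0,0,-0.15]}}

```text
t: 12.0
tool_pos: [0.4972, -0.3599, 0.0755]
orientation: [-180.0, 0.0, -175.1]
wrist_force: [-2.0, 1.4, 3.8]
finger_gap: 0.0362
grip_force: 8.2
```

Opening in steps works, and the gap follows the command. I'll keep opening with a slight downward motion.

>>> {"name": "jog_arm", "arguments": {"motion": [0,0,0.05,0,0,0,-0.05,0,0,0,0,0,0,0.0,0,0,0.05,0,0,0,0.05,0,0,0,0,0,0,0.1]}}

```text
t: 12.4
tool_pos: [0.4973, -0.359, 0.073]
orientation: [179.9, 0.0, -175.1]
wrist_force: [-0.4, 3.4, 3.8]
finger_gap: 0.0468
grip_force: 4.6
```

>>> {"name": "jog_arm", "arguments": {"motion": [0,0,0.05,0,0,0,0.15,0,0,0,0,0,0,0.2,0,0,0.05,0,0,0,0.25,0,0,0,0,0,0,0.3]}}

```text
t: 12.8
tool_pos: [0.4966, -0.3602, 0.0705]
orientation: [-180.0, -0.0, -175.1]
wrist_force: [0.6, 0.9, -0.4]
finger_gap: 0.0555
grip_force: 3.9
```

>>> {"name": "jog_arm", "arguments": {"motion": [0,0,0.05,0,0,0,0.35,0,0,0.0,0,0,0,0.4,0,0,0,0,0,0,0.45,0,0,0,0,0,0,0.6]}}

```text
t: 13.2
tool_pos: [0.4969, -0.3602, 0.07]
orientation: [-180.0, 0.0, -175.1]
wrist_force: [0.3, 0.3, -0.6]
finger_gap: 0.0681
grip_force: 0.0
```

>>> {"name": "jog_arm", "arguments": {"motion": [0,0,0,0,0,0,1,0,0,0,0,0,0,1,0,0,0,0,0,0,1]}}

```text
t: 13.5
tool_pos: [0.497, -0.3599, 0.0701]
orientation: [-180.0, 0.0, -175.1]
wrist_force: [-0.6, -0.2, 1.1]
finger_gap: 0.0855
grip_force: 0.0
```

```bash
python3 - <<'E'
from h import *
import pickle
c=imaging.get_calibration("wrist");im=imaging.snapshot("wrist")[:,:,::-1]
s=imaging.snapshot("scene")[:,:,::-1]
cv2.imwrite("pics/w6.png",im)
a=cv2.resize(im[150:410,120:520],(800,520))
cv2.imwrite("pics/c6.png",a)
M=Ro.from_euler('z',4.85,degrees=True).as_matrix()
for nm,X in dict(tipL=[0,-.066,.022],tipR=[0,.066,.022],rec_in=[0,-.058,.022]).items():
    print(nm,(proj(c,M@np.array(X)+[.4938,-.3583,0])-[120,150])*2)
E
```

```text
tipL [[109.6223 266.6113]]
tipR [[696.7685 267.3239]]
rec_in [[145.1997 266.6545]]
```

View pics/c6.png

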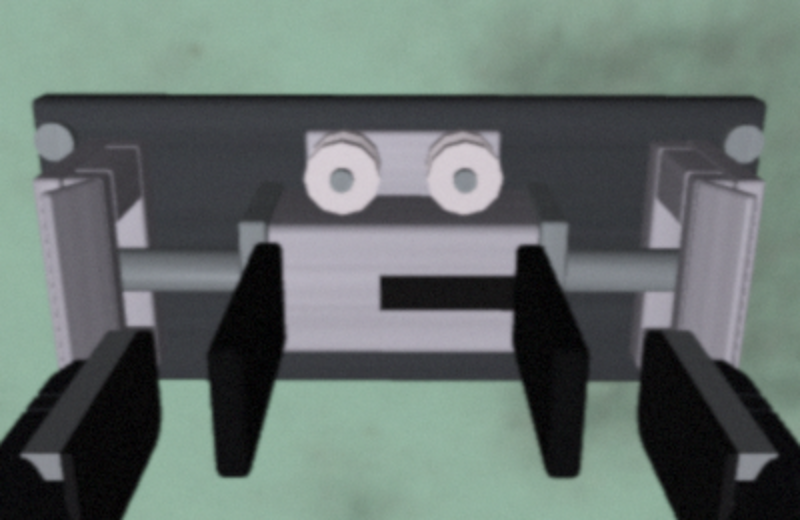

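Both pins run under the cheek flares into the recesses (pin line at row 270), the bar is level and symmetric, and the fingers are clear of the tabs. I'm retracting straight up.

>>> {"name": "jog_arm", "arguments": {"motion": [0,0,-0.3,0,0,0,1,0,0,-0.7,0,0,0,1,0,0,-1,0,0,0,1,0,0,-1,0,0,0,1,0,0,-1,0,0,0,1,0,0,-1,0,0,0,1,0,0,-0.5,0,0,0,1,0,0,0,0,0,0,1]}}

```text
t: 14.4
tool_pos: [0.4978, -0.3605, 0.1823]
orientation: [-179.9, 0.2, -175.1]
wrist_force: [-0.3, -0.1, 0.1]
finger_gap: 0.0855
grip_force: 0.0
```

```bash
python3 - <<'E'
from h import *
c=imaging.get_calibration("wrist");im=imaging.snapshot("wrist")[:,:,::-1];cv2.imwrite("pics/w7.png",im)
g=cv2.cvtColor(im,cv2.COLOR_BGR2GRAY)
M=Ro.from_euler('z',4.85,degrees=True).as_matrix();o=np.array([.4938,-.3583,0])
# tab top +x edges: predicted (bar on plate) vs dark-blob extents
for X in ([.012,-.030,.080],[.012,.030,.080]):
    u,v=proj(c,M@np.array(X)+o)[0];print("pred tab",u,v)
    for k in (5,):
        col=g[int(v)-45:int(v)+30,int(u)];print(int(v)-45,''.join('#' if p<35 else '.' for p in col))
for v in (int(v)-6,):
    row=g[v,:];print(v,[ (i) for i in range(200,450) if (row[i]<35)!=(row[i-1]<35)])
E
```

```text
pred tab 271.06746317251213 262.96409076634313
217 .....########################################..............................
pred tab 374.09005819222966 263.16083137451886
218 ...........................................................................
257 [270, 281, 361, 373]
```

```bash
python3 -c "
from workcell import workorder
print(workorder.hand_in())"
```

```text
the job is handed in; nothing more can be done
None
```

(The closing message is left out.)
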